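# Put the bench shaker into third gear and start it

## Task

Put the bench shaker into third gear: push its gear lever along the left channel to the middle, across to the right, then forward (away from the robot) fully home into the third slot; after that press the start button all the way in and let it come out again. Push gently with the fingertips or the outside of the fingers, without gripping the lever, and leave the two jars on the tray and the beaker beside the shaker where they stand.

Things in the scene. Friction and masses are not known exactly. Their poses are not given: they have to be found in the camera images.
- shaker: White bench shaker, fixed. Origin: on the worktop under the centre of its gear housing (170 x 200 x 95 mm high); x = forward (away from the robot), y = left, z = up. Behind the housing, at x = 105 to 255 mm, is its 150 x 170 mm tray, rim 70 mm and floor 62 mm above the worktop. Only the lever and the start button stand on the housing.
- gate_center (a point): Centre of the steel gate plate (85 x 90 mm) on the housing, at its top face, 101.5 mm above the shaker's origin. Its H-shaped opening: a left and a right channel running fore and aft, joined halfway by a cross lane. First slot = left forward, second = left rear, third = right forward, fourth = right rear (one to four small dots beside them). Axes as the shaker's.
- gear_knob (a point): Centre of the 36 mm black ball knob on the lever (10 mm rod). The lever swings about a point on the shaker's z axis at z = 41 mm. With c = gear_cross, f = gear_lever the knob is at x = 160 sin f, y = -160 cos f sin c, z = 41 + 160 cos f cos c mm of the shaker; in third about x 47, y -36, z 190. It stays where it is left; about 2 N moves it; the stops are hard.
- gear_cross (a joint): Sideways lean of the lever, rad: -0.235 = left channel, +0.235 = right channel (stops). It can change only while gear_lever is within about 0.06 of 0; the gate's rounded tongues guide the lever in from slightly farther out. At the start the lever is in the left channel.
- gear_lever (a joint): Fore and aft lean of the gear lever, rad: +0.30 = fully forward, 0 = level with the cross lane, -0.30 = fully rearward (stops). At the start anywhere from -0.22 to +0.18. Third gear counts as fully home from 0.25 up with gear_cross above 0.16.
- start_top (a point): Centre of the top face of the start button: grey, round, 26 mm across, in a dark 42 mm collar, on top of the housing at its right corner nearest the robot (x = -58, y = -70 mm of the shaker). Out, its top is 117 mm above the worktop, 10 mm above the collar. Pressed straight down.
- start (a joint): Travel of the start button, m: 0 = out, 0.006 = fully in (about 5 N); counts as pressed from 0.0045. It springs back when released.
- jar_left: White sample jar with a screw lid, 56 mm across, 76 mm high, standing loose on the left of the tray. Origin: centre of its underside.
- jar_right: White sample jar with a black screw lid, 52 mm across, 92 mm high, standing loose on the right of the tray. Origin: centre of its underside.
- beaker: Small clear beaker, 55 mm across, 70 mm high, standing loose on the worktop to the left of the shaker. Origin: centre of its underside.
Not all that is in view belongs to the job. Leave any red or yellow look-alike of the jar_left alone.

How it is judged:
On the way, in this order (a step that is already met when the one before it is completed fails the run):
1. the lever has been brought across to the right channel (value of joint gear_cross above 0.14 rad), for 0.1 s.
2. the lever is fully home in the third slot (value of joint gear_lever above 0.25 rad and value of joint gear_cross above 0.16 rad), for 0.2 s.
3. the start button is pressed in (value of joint start above 0.0045 m), for 0.05 s.
At the end, for the whole second after the job is handed in: The lever rests fully forward in the third slot (gear_lever above 0.25 rad, gear_cross above 0.16 rad), the start button has been pressed and is out again (under 1.5 mm), and both jars and the beaker stand upright within 20 mm of where they stood (all of step 2 and value of joint start below 0.0015 m and distance of each of jar_left, jar_right, beaker from where it was at the start of the episode below 0.02 m and angle between each of jar_left, jar_right, beaker's own z axis and vertical below 0.2 rad); the robot touches nothing.
It fails at once if the start button is pressed while the lever is not in third (value of joint start above 0.003 m and (value of joint gear_lever below 0.22 rad or value of joint gear_cross below 0.15 rad)).
It fails at once if the lever is gripped or forced (over 50 N between fingers and lever) (contact force between the fingers and gear_lever above 50 N).
It fails at once if a jar or the beaker is lifted, carried, pushed away or tipped (distance of any of jar_left, jar_right, beaker from where it was at the start of the episode above 0.02 m or angle between any of jar_left, jar_right, beaker's own z axis and vertical above 0.3 rad).
It also fails if it takes over 72 s, if anything falls off the work surface, if the arm or the gripper's body presses on something with over 40 N, if the wrist force passes 120 N, or if a joint passes its speed limit or range.

## Robot

A 7-joint arm with a two-finger parallel gripper is mounted at the origin on a cart in front of the work surface, level with it; the furniture and walls round the work are solid. World frame = base frame: x ahead of the robot, y to its left, z up, the work surface at z = 0. Lengths are in m, angles in rad, forces in N, time in s.
With the tool pointing down it reaches from about 0.425 to 0.925 m from the base axis. Payload 6.8 kg.
Tool frame: the origin (TCP) lies on the centre line of the jaws, within the pads' length; the fingertips stand 11 mm ahead of it and the grasp point (between the pads) lies 8 mm behind it; z points along the fingers, y is the direction in which the jaws open and shut (so a half turn about z gives the same grasp; the last joint's range is limited). The gripper opens to 85 mm and grips with 20 to 120 N. Pads are 22 mm wide; open, the fingers measure 114 mm over their backs; the gripper's body (76 mm by 85 mm) begins 54 mm behind the grasp point. The pads swing forward as they close: fully open they stand 13 mm farther back than shut.
Start: joints at [-1.346, 0.477, 0.022, 1.555, -0.011, 1.109, -0.083], TCP at [0.221, 0.638, 0.242] pointing down, gripper open.
Joint ranges: [-2.96, 2.96], [-0.34, 2.1], [-1.41, 1.46], [0.24, 2.44], [-1.37, 4.51], [0.17, 1.92], [-2.96, 2.96]. Speed limits (rad/s): [2.39, 2.39, 3.14, 3.14, 3.14, 3.14, 3.14].

## Interface

Orientations are given as a rotation vector (axis times angle).
In Python, from bench import r gives the robot as it stands.
- The arm moves only by the tool send_rows, never from a script. Its argument "deltas" is a list of rows, each a list of 7 numbers: the opening, from 0 (shut) to 1 (fully open), then the shift along the tool's x, y, z as a fraction of full scale, then the turn, a rotation vector about the tool's x, y, z as a fraction of full scale. In form: [[hand, x, y, z, ax, ay, az], ...]. A call has 1 to 20 rows; each row is the pose to reach, as a shift and turn from the pose commanded when the call began, along the tool's axes at that moment, turning the shorter way round; what a row does not reach only later rows make up. Full scale, the value 1, is 150 mm for a shift and 180 degrees for a turn. A row lasts 1/12 s, in which the tool goes at most 41.7 mm and 7.16 degrees, less where a joint would pass 70% of its speed; a pose out of reach is approached as far as the arm can. A call with a number of a shift or a turn outside -1 to 1 is refused whole. A call with a gripper value outside its range is refused whole. The fingers move at their own pace and stop on an object; "squeeze" is the grip in N (left out, the last holds). Time passes only in rows, so rows that repeat a pose let the fingers close. It gives the time, the measured TCP pose, the force and the opening at its end, in the units of the state.
- r.get_obs(): the state, without advancing time (a new reading comes with each control period).
- r.grab_frame(name): name is "side" or "top" or "wrist"; returns a dict with "pixels" (480x640x3 uint8, red, green, blue), "camera_matrix" (3x3 intrinsics, pixels), "rvec" (rotation vector, rad) and "tvec" (3), from world to camera coordinates, as OpenCV has them. Camera axes: x right, y down, z forward; pixel columns grow to the right and rows downward; lengths in m; the calibration is good to about 2 mm. A picture is of the moment at which its call begins. There is no depth.
- r.hand_in(): hands the job in, once; it reports no verdict.
The state is a dict: "clock": time; "joints": joint angles; "qvel": joint speeds; "tau": joint torques, N m; "tcp_pos": TCP position; "orientation": TCP orientation; "contact_force": force on the tool from outside, world axes, zero at the start; "moment": the same for the moment, N m; "grip_width": finger opening in m.
Only numpy, scipy, OpenCV 4.12 (cv2) and the standard library are available. Lean on these libraries where they do the work, as an engineer would, in place of code of your own. Each camera call takes 0.05 s, during which the arm holds its last target. There are 200 camera calls.

## Working session

There is one attempt and no reset: what is moved stays moved. The work goes in short steps, Python scripts to look and compute and a tool call to move; the robot and the scene stay as the last step left them, time stands still between calls to the robot, and variables do not carry over. Pictures are saved under pics/ and viewed, about 8 in all and at most 12, crops included, and the job is handed in when it is done.

Besides the shell and the picture viewer there is one more tool, called after "Emit:" as name(argument=value, ...) on one line, values as JSON. send_rows: Moves the arm, as the interface text tells. Shift numbers are shares of 150 mm and turn numbers shares of 180 degrees, none past 1 either way. Its arguments: {"type":"object","properties":{"deltas":{"type":"array","items":{"type":"array","items":{"type":"number"}}},"squeeze":{"type":"number"}},"required":["deltas"]}

```bash
mkdir -p pics; ls; python3 - <<'E'
from bench import r
import cv2
o=r.get_obs(); print(o)
for n in ["side","top"]:
    f=r.grab_frame(n); cv2.imwrite(f"pics/{n}0.png",f["pixels"][:,:,::-1]); print(n,f["camera_matrix"].tolist(),f["rvec"],f["tvec"])
E
```

```text
pics
{'clock': 0.0, 'joints': array([-1.34612861,  0.47783046,  0.02236638,  1.55643306, -0.01151557,
        1.10928801, -0.08312052]), 'qvel': array([-1.88065358e-03, -1.07143708e-04, -1.93357458e-03,  2.67279761e-03,
       -1.09701752e-03,  8.49954213e-05, -1.56556636e-03]), 'tau': array([-1.00338426e-06, -5.96441317e+01,  1.60757158e+00, -2.81188685e+01,
        1.23377703e-02,  9.19958402e-03, -9.65452891e-07]), 'tcp_pos': array([0.22033567, 0.6374331 , 0.24131361]), 'orientation': array([-5.20319146e-01, -3.09803203e+00,  2.86273300e-03]), 'contact_force': array([-0.54384659, -0.21438156, -0.31014225]), 'moment': array([ 0.00855163, -0.04908572, -0.02569939]), 'grip_width': 0.08570583362995252}
side [[557.7115497929344, 0.0, 317.7932611329839], [0.0, 557.7115497929344, 240.11593319418975], [0.0, 0.0, 1.0]] [ 1.98077511 -0.45781773  0.32556997] [-0.47992125  0.2490928   0.67761687]
top [[495.2822591662105, 0.0, 325.4763948275792], [0.0, 495.2822591662105, 238.70718893633318], [0.0, 0.0, 1.0]] [ 2.11339729 -2.14469982  0.18453809] [0.07039765 0.59721322 0.98759865]
```

View pics/side0.png

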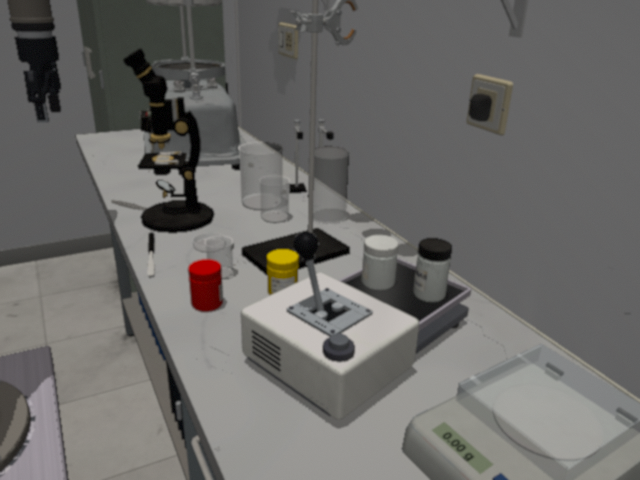

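View pics/top0.png

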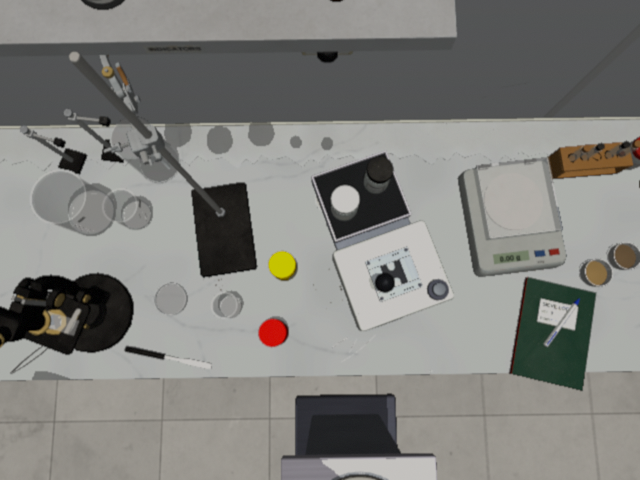

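The side view shows the shaker with the knob at (307,244) and the button at (339,346). In the top view the gate is around (394,272), the button at (438,289) and the knob at (384,283). The lever is in the left channel, toward the rear. I'll enlarge both.

```bash
python3 - <<'E'
import cv2,numpy as np
a=cv2.imread("pics/top0.png")[215:335,325:465]; b=cv2.imread("pics/side0.png")[225:415,235:425]
a=cv2.resize(a,None,fx=4,fy=4,interpolation=cv2.INTER_CUBIC)
cv2.imwrite("pics/c1.png",a)
cv2.imwrite("pics/c2.png",cv2.resize(b,None,fx=3,fy=3,interpolation=cv2.INTER_CUBIC))
E
```

```text
(no output)
```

View pics/c1.png

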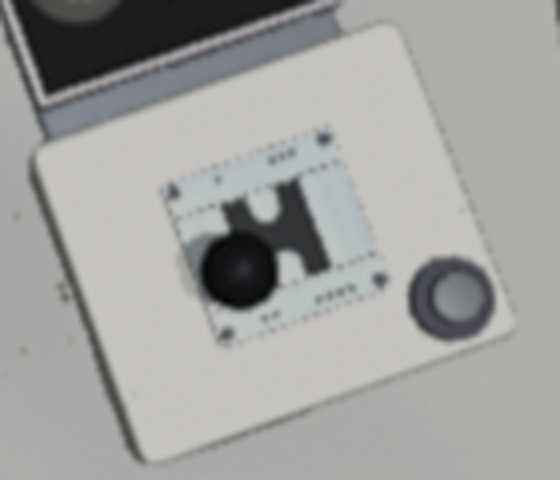

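View pics/c2.png

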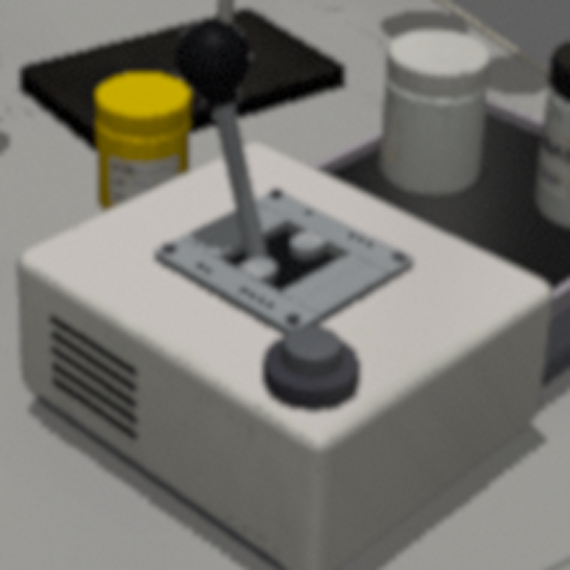

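The top crop shows the gate screws at (173,191), (325,139), (381,280) and (226,334), the button top at (460,297) and the knob at (239,270). The side crop shows screws at (169,248), (276,195), (400,258) and (294,319), the button top at (313,343) and the knob at (213,62).

```bash
cat > cam.py <<'E'
import numpy as np,cv2
from scipy.spatial.transform import Rotation as R
CAM={"side":([[557.7115,0,317.793],[0,557.7115,240.116],[0,0,1]],[1.98077511,-0.45781773,0.32556997],[-0.47992125,0.2490928,0.67761687]),
"top":([[495.282,0,325.476],[0,495.282,238.707],[0,0,1]],[2.11339729,-2.14469982,0.18453809],[0.07039765,0.59721322,0.98759865])}
def proj(n,P):
    K,rv,t=CAM[n]; return cv2.projectPoints(np.float64(P).reshape(-1,1,3),np.float64(rv),np.float64(t),np.float64(K),None)[0][:,0]
def knob(c,f): return np.array([.16*np.sin(f),-.16*np.cos(f)*np.sin(c),.041+.16*np.cos(f)*np.cos(c)])
def world(p,P): return np.asarray(P)@R.from_euler('z',p[2]).as_matrix().T+[p[0],p[1],0]
E
python3 - <<'E'
from cam import *
from scipy.optimize import least_squares
t=lambda a,s,o:(np.array(a)+.5)/s-.5+o
T=t([(173,191),(325,139),(381,280),(226,334),(460,297),(239,270)],4,[325,215])
S=t([(276,195),(400,258),(294,319),(169,248),(313,343),(213,62)],3,[235,225])
# screws order FL,FR,RR,RL (half spacings unknown)
S=S[[0,1,2,3,4,5]]
def pts(p):
    a,b=p[5:7]
    L=[(a,b,.1015),(a,-b,.1015),(-a,-b,.1015),(-a,b,.1015),(-.058,-.07,.117),knob(p[3],p[4])]
    return world(p,L)
fun=lambda p:np.r_[(proj("top",pts(p))-T).ravel(),(proj("side",pts(p))-S).ravel()]
s=least_squares(fun,[.6,-.1,.3,-.235,-.1,.037,.04])
print(s.x.round(4)); print(s.fun.reshape(-1,2).round(1)); print(pts(s.x).round(4))
E
```

```text
[ 0.517  -0.0739  0.3252 -0.2334 -0.0896  0.037   0.0404]
[[ 1.   0.7]
 [ 1.1  0.3]
 [ 0.7  0.1]
 [ 0.9  0.4]
 [ 0.7  0.4]
 [ 0.9  0.7]
 [ 0.3 -1.2]
 [ 0.2 -0.9]
 [-0.  -0.5]
 [ 0.1 -0.7]
 [-0.  -2.2]
 [-0.3 -2.4]]
[[ 0.5391 -0.0238  0.1015]
 [ 0.5649 -0.1003  0.1015]
 [ 0.4948 -0.1239  0.1015]
 [ 0.469  -0.0474  0.1015]
 [ 0.4844 -0.1587  0.117 ]
 [ 0.4916 -0.0435  0.196 ]]
```

```bash
cat >> cam.py <<'E'
def ray(n,uv,z):
    K,rv,t=CAM[n]; M=cv2.Rodrigues(np.float64(rv))[0]; c=-M.T@np.float64(t)
    d=M.T@np.linalg.solve(np.float64(K),[uv[0],uv[1],1]); return c+d*(z-c[2])/d[2]
S=np.array([0.517,-0.0739,0.3252])
RT=np.c_[[-np.cos(S[2]),-np.sin(S[2]),0],[-np.sin(S[2]),np.cos(S[2]),0],[0,0,-1]]
def goal(pos,pos0,rv0,tcp=RT):
    A=R.from_rotvec(rv0); return (A.inv().apply(np.array(pos)-pos0)/.15).round(3),((A.inv()*R.from_matrix(tcp)).as_rotvec()/np.pi).round(3)
E
python3 - <<'E'
from cam import *
print("rod",ray("top",(221,213),.01),"scope",ray("top",(130,310),.03),ray("top",(75,282),.15),"edge",ray("top",(300,378),0))
p=[.2203,.6374,.2413];rv=[-.5203,-3.098,.0029]
for w in [(.35,.45,.27),(.42,.25,.27),(.44,.05,.27)]: print(w,goal(w,p,rv))
for l in [(-.09,.06,.3)]: print(world(S,l))
E
```

```text
rod [0.66679467 0.29154099 0.01      ] scope [0.45660688 0.47336381 0.03      ] [0.50560454 0.5320926  0.15      ] edge [0.31076982 0.1195137  0.        ]
(0.35, 0.45, 0.27) (array([-1.225, -0.899, -0.19 ]), array([-0.001, -0.   , -0.209]))
(0.42, 0.25, 0.27) (array([-2.102, -2.006, -0.187]), array([-0.001, -0.   , -0.209]))
(0.44, 0.05, 0.27) (array([-2.664, -3.223, -0.185]), array([-0.001, -0.   , -0.209]))
[ 0.41254729 -0.04579964  0.3       ]
```

Emit:
send_rows(deltas=[[0,-0.3,-0.45,-0.2,0,0,0],[0,-0.6,-0.9,-0.2,0,0,-0.05],[0,-0.6,-0.9,-0.2,0,0,-0.1],[0,-0.6,-0.9,-0.2,0,0,-0.15],[0,-0.6,-0.9,-0.2,0,0,-0.209],[0,-0.6,-0.9,-0.2,0,0,-0.209]])

```text
clock: 0.6
tcp_pos: [0.263, 0.4782, 0.2727]
orientation: [-0.46, 3.107, -0.001]
contact_force: [-0.6, 0.2, 0.0]
grip_width: 0.0123
```

Emit:
send_rows(deltas=[[0,-0.1,-0.3,0,0,0,0],[0,-0.15,-0.6,0,0,0,0],[0,-0.15,-0.9,0,0,0,0],[0,-0.15,-1,0,0,0,0],[0,-0.15,-1,0,0,0,0]])

```text
clock: 1.02
tcp_pos: [0.3286, 0.3373, 0.2719]
orientation: [0.444, -3.109, 0.005]
contact_force: [0.6, -0.5, -0.0]
grip_width: -0.0
```

Emit:
send_rows(deltas=[[0,0,-0.3,0,0,0,0],[0,0,-0.6,0,0,0,0],[0,0,-0.9,0,0,0,0],[0,0,-1,0,0,0,0],[0,0,-1,0,0,0,0]])

```text
clock: 1.43
tcp_pos: [0.3706, 0.195, 0.2721]
orientation: [0.445, -3.109, 0.002]
contact_force: [-0.5, 0.8, 0.1]
grip_width: 0.0002
```

```bash
python3 - <<'E'
from cam import *
from bench import r
o=r.get_obs();p=o["tcp_pos"];rv=o["orientation"];print(p,rv,o["joints"].round(2),o["clock"])
print(goal(world(S,(-.075,.0375,.27)),p,rv))
E
```

```text
[0.37055168 0.19500455 0.27209544] [ 4.45282137e-01 -3.10936008e+00  2.17986744e-03] [-0.78  0.01  0.15  2.1   0.    1.04  1.22] 1.4333
(array([ 0.076, -1.765,  0.016]), array([-0.   , -0.   , -0.013]))
```

Emit:
send_rows(deltas=[[0,0,-0.28,0,0,0,-0.013],[0,0,-0.56,0,0,0,-0.013],[0,-0.02,-0.8,0,0,0,-0.013],[0,-0.02,-0.9,0,0,0,-0.013],[0,-0.02,-0.9,0,0,0,-0.013]])

```text
clock: 1.85
tcp_pos: [0.412, 0.0688, 0.2723]
orientation: [-0.512, 3.099, -0.001]
contact_force: [0.0, -0.5, 0.2]
grip_width: -0.0001
```

Emit:
send_rows(deltas=[[0,0,-0.28,0,0,0,0],[0,0,-0.56,0,0,0,0],[0,0,-0.8,0,0,0,0],[0,0,-0.865,0,0,0,0],[0,0,-0.865,0,0,0,0],[0,0,-0.865,0,0,0,0]])

```text
clock: 2.35
tcp_pos: [0.4537, -0.0494, 0.272]
orientation: [0.521, -3.097, -0.001]
contact_force: [0.2, 0.5, -1.0]
grip_width: 0.0002
```

```bash
cat >> cam.py <<'E'
def loc(p): return R.from_euler('z',-S[2]).apply(np.array(p)-[S[0],S[1],0])
def obs(r):
    o=r.get_obs(); print("t",o["clock"],"local mm",(loc(o["tcp_pos"])*1000).round(1),"turn",goal(o["tcp_pos"],o["tcp_pos"],o["orientation"])[1],"F",o["contact_force"].round(1),"j",o["joints"].round(2))
E
python3 - <<'E'
from cam import *
from bench import r
obs(r)
E
```

```text
t 2.35 local mm [-52.1  43.4 272. ] turn [ 0.    -0.     0.003] F [ 0.2  0.5 -1. ] j [-0.46  0.07  0.46  2.04 -0.04  1.04  1.92]
```

Emit:
send_rows(deltas=[[0,0.06,-0.04,0.15,0,0,0],[0,0.06,-0.04,0.3,0,0,0],[0,0.06,-0.04,0.45,0,0,0],[0,0.06,-0.04,0.55,0,0,0],[0,0.06,-0.04,0.55,0,0,0],[0,0.06,-0.04,0.55,0,0,0]])

```text
clock: 2.85
tcp_pos: [0.4466, -0.0575, 0.1894]
orientation: [0.525, -3.095, -0.001]
contact_force: [0.1, 0.4, 0.5]
grip_width: 0.0001
```

```bash
python3 - <<'E'
from cam import *
from bench import r
obs(r)
a=[]
for n,(x,y) in {"top":(325,215),"side":(200,150)}.items():
    f=r.grab_frame(n)["pixels"][:,:,::-1]; c=f[y:y+130,x:x+140] if n=="top" else f[y:y+240,x:x+240]
    a.append(cv2.resize(c,(390,390),interpolation=cv2.INTER_CUBIC))
cv2.imwrite("pics/d1.png",np.hstack(a))
E
```

```text
t 2.85 local mm [-61.5  38.  189.4] turn [ 0.    -0.001  0.003] F [0.1 0.4 0.5] j [-0.42  0.18  0.47  2.15 -0.11  0.84  2.01]
```

View pics/d1.png

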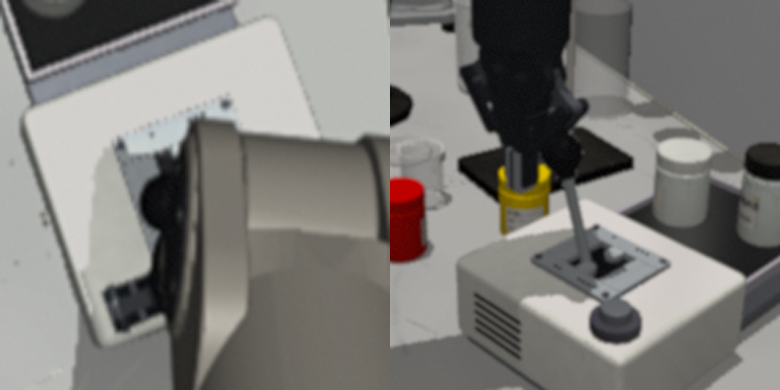

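The knob is still free just ahead of the fingers (left crop about (157,200)), and the fingers are clear behind it.

Emit:
send_rows(deltas=[[0,-0.03,0,0,0,0,0],[0,-0.06,0,0,0,0,0],[0,-0.09,0,0,0,0,0],[0,-0.11,0,0,0,0,0],[0,-0.13,0,0,0,0,0],[0,-0.15,0,0,0,0,0],[0,-0.17,0,0,0,0,0],[0,-0.18,0,0,0,0,0],[0,-0.19,0,0,0,0,0],[0,-0.2,0,0,0,0,0],[0,-0.2,0,0,0,0,0],[0,-0.2,0,0,0,0,0]])

```text
clock: 3.95
tcp_pos: [0.4755, -0.0497, 0.1898]
orientation: [-0.521, 3.098, -0.0]
contact_force: [-0.8, 0.3, 0.3]
grip_width: -0.0002
```

```bash
python3 - <<'E'
from cam import *
from bench import r
obs(r)
a=[]
for n,(x,y) in {"top":(325,215),"side":(200,150)}.items():
    f=r.grab_frame(n)["pixels"][:,:,::-1]; c=f[y:y+130,x:x+140] if n=="top" else f[y:y+240,x:x+240]
    a.append(cv2.resize(c,(390,390),interpolation=cv2.INTER_CUBIC))
cv2.imwrite("pics/d2.png",np.hstack(a))
for f in (-.05,0,.05):
    K=world(S,knob(-.235,f)); print(f,[((proj(n,K)[0]-o+.5)*s-.5).round(0) for n,o,s in (("top",(325,215),(390/140,3)),("side",(200,150),1.625))])
E
```

```text
t 3.95 local mm [-31.6  36.2 189.8] turn [-0.     0.     0.002] F [-0.8  0.3  0.3] j [-0.42  0.23  0.46  2.09 -0.13  0.85  2.02]
-0.05 [array([165., 195.]), array([177., 149.])]
0 [array([160., 182.]), array([183., 146.])]
0.05 [array([156., 169.]), array([190., 143.])]
```

View pics/d2.png

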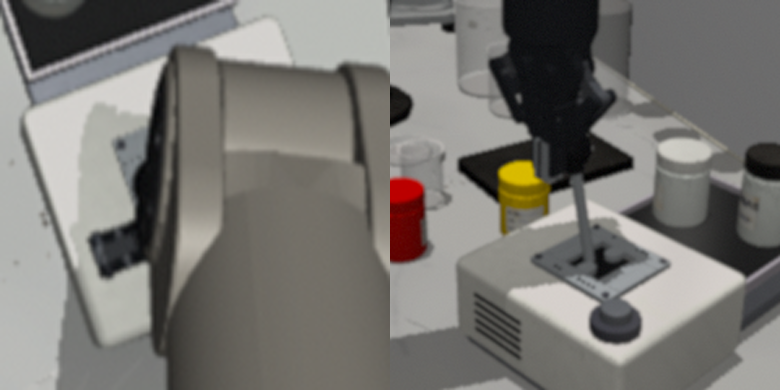

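The knob in the right panel is at about (184,152), which matches f≈0. Next I'll go round to its left side.

Emit:
send_rows(deltas=[[0,0.08,0,0,0,0,0],[0,0.15,0,0,0,0,0],[0,0.15,0.1,0,0,0,0],[0,0.15,0.2,0,0,0,0],[0,0.15,0.34,0,0,0,0],[0,0.15,0.34,0,0,0,0],[0,0.0,0.34,0,0,0,0],[0,-0.1,0.34,0,0,0,0],[0,-0.19,0.34,0,0,0,0],[0,-0.19,0.34,0,0,0,0],[0,-0.19,0.34,0,0,0,0]])

```text
clock: 4.97
tcp_pos: [0.4852, 0.0072, 0.1897]
orientation: [0.52, -3.098, 0.001]
contact_force: [-0.7, 0.2, -0.4]
grip_width: -0.0003
```

```bash
python3 - <<'E'
from cam import *
from bench import r
obs(r)
E
```

```text
t 4.9667 local mm [ -4.2  87.  189.7] turn [-0.    -0.     0.002] F [-0.7  0.2 -0.4] j [-0.51  0.24  0.42  2.08 -0.13  0.85  1.89]
```

Emit:
send_rows(deltas=[[0,0,-0.05,0,0,0,0],[0,0,-0.09,0,0,0,0],[0,0,-0.12,0,0,0,0],[0,0,-0.15,0,0,0,0],[0,0,-0.18,0,0,0,0],[0,0,-0.21,0,0,0,0],[0,0,-0.24,0,0,0,0],[0,0,-0.27,0,0,0,0],[0,0,-0.3,0,0,0,0],[0,0,-0.3,0,0,0,0]])

```text
clock: 5.8
tcp_pos: [0.5007, -0.0358, 0.1898]
orientation: [-0.519, 3.098, -0.001]
contact_force: [-0.3, -0.4, -0.1]
grip_width: -0.0001
```

```bash
python3 - <<'E'
from cam import *
from bench import r
obs(r)
E
```

```text
t 5.8 local mm [ -3.3  41.3 189.8] turn [-0.     0.     0.002] F [-0.3 -0.4 -0.1] j [-0.43  0.27  0.44  2.04 -0.15  0.86  2.  ]
```

Emit:
send_rows(deltas=[[0,0,-0.03,0,0,0,0],[0,0,-0.06,0,0,0,0],[0,0,-0.09,0,0,0,0],[0,0,-0.12,0,0,0,0],[0,0,-0.15,0,0,0,0],[0,0,-0.18,0,0,0,0],[0,0,-0.21,0,0,0,0],[0,0,-0.24,0,0,0,0],[0,0,-0.26,0,0,0,0],[0,0,-0.28,0,0,0,0],[0,0,-0.28,0,0,0,0]])

```text
clock: 6.72
tcp_pos: [0.5141, -0.0751, 0.1896]
orientation: [0.52, -3.098, 0.001]
contact_force: [-0.0, 1.2, 0.1]
grip_width: -0.0002
```

```bash
python3 - <<'E'
from cam import *
from bench import r
obs(r)
a=[]
for n,(x,y) in {"top":(325,215),"side":(200,150)}.items():
    f=r.grab_frame(n)["pixels"][:,:,::-1]; c=f[y:y+130,x:x+140] if n=="top" else f[y:y+240,x:x+240]
    a.append(cv2.resize(c,(390,390),interpolation=cv2.INTER_CUBIC))
cv2.imwrite("pics/d3.png",np.hstack(a))
for c in (-.235,0,.18,.235):
    K=world(S,knob(c,0)); print(c,[((proj(n,K)[0]-o+.5)*s-.5).round(0) for n,o,s in (("top",(325,215),(390/140,3)),("side",(200,150),1.625))])
E
```

```text
t 6.7167 local mm [ -3.2  -0.2 189.6] turn [-0.    -0.     0.002] F [-0.   1.2  0.1] j [-0.35  0.3   0.46  2.   -0.17  0.87  2.1 ]
-0.235 [array([160., 182.]), array([183., 146.])]
0 [array([216., 160.]), array([215., 155.])]
0.18 [array([257., 145.]), array([241., 170.])]
0.235 [array([269., 140.]), array([249., 175.])]
```

View pics/d3.png

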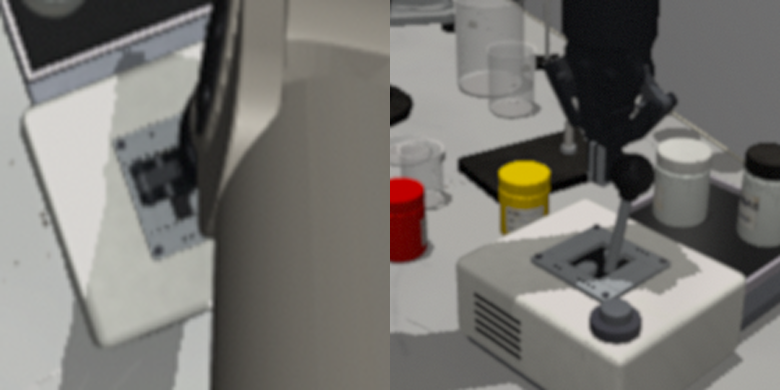

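The knob is at about (243,177) in the right panel, which matches c≈0.2, so it is in the right channel. I'll nudge it 3 mm more, then go behind the knob.

Emit:
send_rows(deltas=[[0,0,-0.01,0,0,0,0],[0,0,-0.02,0,0,0,0],[0,0,-0.02,0,0,0,0]])

```text
clock: 7.07
tcp_pos: [0.515, -0.0772, 0.1897]
orientation: [0.521, -3.098, -0.0]
contact_force: [0.2, 1.4, -1.4]
grip_width: 0.0001
```

Emit:
send_rows(deltas=[[0,0,0.05,0,0,0,0],[0,0,0.1,0,0,0,0],[0,0.1,0.1,0,0,0,0],[0,0.25,0.1,0,0,0,0],[0,0.35,0.1,0,0,0,0],[0,0.35,0.1,0,0,0,0],[0,0.35,0.1,0,0,0,0],[0,0.35,0,0,0,0,0],[0,0.35,-0.12,0,0,0,0],[0,0.35,-0.22,0,0,0,0],[0,0.35,-0.22,0,0,0,0],[0,0.35,-0.22,0,0,0,0]])

```text
clock: 8.07
tcp_pos: [0.4772, -0.1254, 0.1898]
orientation: [-0.52, 3.098, -0.001]
contact_force: [0.8, 0.1, -0.0]
grip_width: 0.0004
```

```bash
python3 - <<'E'
from cam import *
from bench import r
obs(r)
E
```

```text
t 8.0667 local mm [-54.2 -36.1 189.8] turn [-0.     0.     0.002] F [ 0.8  0.1 -0. ] j [-0.29  0.26  0.49  2.06 -0.16  0.86  2.2 ]
```

Emit:
send_rows(deltas=[[0,-0.05,0,0,0,0,0],[0,-0.1,0,0,0,0,0],[0,-0.13,0,0,0,0,0],[0,-0.16,0,0,0,0,0],[0,-0.19,0,0,0,0,0],[0,-0.22,0,0,0,0,0],[0,-0.25,0,0,0,0,0],[0,-0.28,0,0,0,0,0],[0,-0.31,0,0,0,0,0],[0,-0.34,0,0,0,0,0],[0,-0.37,0,0,0,0,0],[0,-0.4,0,0,0,0,0],[0,-0.42,0,0,0,0,0],[0,-0.44,0,0,0,0,0],[0,-0.45,0,0,0,0,0],[0,-0.45,0,0,0,0,0]])

```text
clock: 9.4
tcp_pos: [0.5393, -0.1044, 0.189]
orientation: [0.519, -3.096, 0.001]
contact_force: [-3.3, -2.1, -3.1]
grip_width: 0.0
```

```bash
python3 - <<'E'
from cam import *
from bench import r
obs(r)
E
```

```text
t 9.4 local mm [ 11.4 -36.  189. ] turn [-0.    -0.001  0.002] F [-3.3 -2.1 -3.1] j [-0.3   0.36  0.47  1.94 -0.2   0.9   2.17]
```

Emit:
send_rows(deltas=[[0,-0.01,0,0,0,0,0],[0,-0.02,0,0,0,0,0],[0,-0.03,0,0,0,0,0],[0,-0.03,0,0,0,0,0]])

```text
clock: 9.73
tcp_pos: [0.5436, -0.1024, 0.1893]
orientation: [0.519, -3.097, 0.0]
contact_force: [-2.4, -1.6, -2.4]
grip_width: 0.0001
```

```bash
python3 - <<'E'
from cam import *
from bench import r
obs(r)
E
```

```text
t 9.7333 local mm [ 16.1 -35.5 189.3] turn [ 0.    -0.001  0.002] F [-2.4 -1.6 -2.4] j [-0.3   0.36  0.47  1.93 -0.2   0.9   2.17]
```

Emit:
send_rows(deltas=[[0,-0.01,0,0,0,0,0],[0,-0.015,0,0,0,0,0],[0,-0.015,0,0,0,0,0]])

```text
clock: 9.98
tcp_pos: [0.5456, -0.1015, 0.1892]
orientation: [0.52, -3.096, -0.0]
contact_force: [-5.5, -2.0, -3.4]
grip_width: -0.0001
```

```bash
python3 - <<'E'
from cam import *
from bench import r
obs(r)
a=[]
for n,(x,y) in {"top":(325,215),"side":(200,150)}.items():
    f=r.grab_frame(n)["pixels"][:,:,::-1]; c=f[y:y+130,x:x+140] if n=="top" else f[y:y+240,x:x+240]
    a.append(cv2.resize(c,(390,390),interpolation=cv2.INTER_CUBIC))
cv2.imwrite("pics/d4.png",np.hstack(a))
for f in (0,.2,.25,.3):
    K=world(S,knob(.235,f)); print(f,[((proj(n,K)[0]-o+.5)*s-.5).round(0) for n,o,s in (("top",(325,215),(390/140,3)),("side",(200,150),1.625))])
E
```

```text
t 9.9833 local mm [ 18.2 -35.3 189.2] turn [ 0.    -0.001  0.002] F [-5.5 -2.  -3.4] j [-0.3   0.36  0.47  1.92 -0.2   0.9   2.17]
0 [array([269., 140.]), array([249., 175.])]
0.2 [array([249.,  92.]), array([273., 166.])]
0.25 [array([244.,  81.]), array([279., 165.])]
0.3 [array([238.,  70.]), array([284., 164.])]
```

View pics/d4.png

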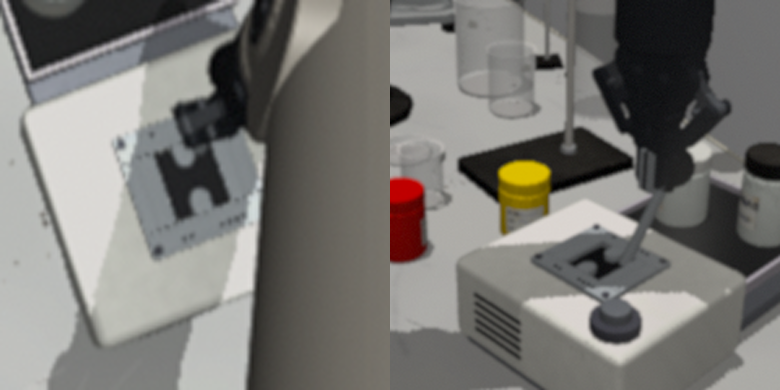

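The knob is at about (285,166) in the right panel, so f≈0.29. I'll push slightly more to confirm the stop.

Emit:
send_rows(deltas=[[0,-0.007,0,0,0,0,0],[0,-0.014,0,0,0,0,0],[0,-0.014,0,0,0,0,0],[0,-0.014,0,0,0,0,0]])

```text
clock: 10.42
tcp_pos: [0.5478, -0.1006, 0.1894]
orientation: [0.52, -3.097, -0.001]
contact_force: [-4.0, -1.1, -3.3]
grip_width: 0.0002
```

```bash
python3 - <<'E'
from cam import *
from bench import r
obs(r)
E
```

```text
t 10.4167 local mm [ 20.7 -35.1 189.4] turn [ 0.    -0.     0.002] F [-4.  -1.1 -3.3] j [-0.3   0.37  0.46  1.92 -0.21  0.9   2.17]
```

Emit:
send_rows(deltas=[[0,-0.007,0,0,0,0,0],[0,-0.014,0,0,0,0,0],[0,-0.014,0,0,0,0,0]])

```text
clock: 10.67
tcp_pos: [0.5474, -0.1007, 0.1893]
orientation: [0.518, -3.092, -0.002]
contact_force: [-14.2, -2.7, 5.5]
grip_width: 0.0001
```

```bash
python3 - <<'E'
from cam import *
from bench import r
obs(r)
E
```

```text
t 10.6667 local mm [ 20.2 -35.1 189.3] turn [ 0.001 -0.002  0.002] F [-14.2  -2.7   5.5] j [-0.3   0.37  0.47  1.92 -0.21  0.91  2.17]
```

The stop was reached at about 14 N. I'll retract and go above the button.

Emit:
send_rows(deltas=[[0,0.1,0,0,0,0,0],[0,0.25,0,0,0,0,0],[0,0.4,-0.05,0,0,0,0],[0,0.53,-0.15,0,0,0,0],[0,0.53,-0.23,0,0,0,0],[0,0.53,-0.23,0,0,0,0],[0,0.53,-0.23,0,0,0,0]])

```text
clock: 11.25
tcp_pos: [0.4885, -0.1583, 0.1908]
orientation: [-0.52, 3.095, -0.001]
contact_force: [-0.1, 0.6, 0.1]
grip_width: -0.0001
```

```bash
python3 - <<'E'
from cam import *
from bench import r
obs(r)
a=[]
for n,(x,y) in {"wrist":(0,0),"side":(200,150)}.items():
    f=r.grab_frame(n)["pixels"][:,:,::-1]; c=f if n=="wrist" else f[y:y+240,x:x+240]
    a.append(cv2.resize(c,(480,390) if n=="wrist" else (320,390),interpolation=cv2.INTER_AREA if n=="wrist" else cv2.INTER_CUBIC))
    if n=="side":
        for f in (.25,.3): print(f,(proj("side",world(S,knob(.235,f)))[0]-(x,y))*[320/240,390/240]+[480,0])
cv2.imwrite("pics/d5.png",np.hstack(a))
E
```

```text
t 11.25 local mm [-54.  -70.9 190.8] turn [-0.     0.001  0.002] F [-0.1  0.6  0.1] j [-0.22  0.29  0.5   2.02 -0.18  0.87  2.28]
0.25 [708.58452593 164.72107296]
0.3 [712.83736731 163.9696211 ]
```

View pics/d5.png

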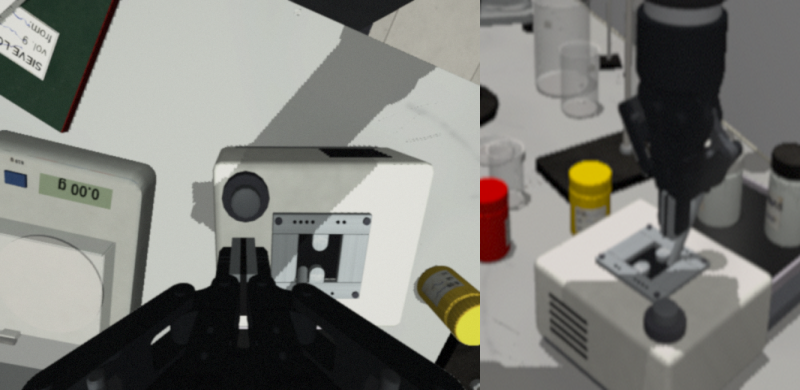

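The lever was left in the third slot. The fingertips (243,240) line up with the button (246,195) sideways. I'll press.

Emit:
send_rows(deltas=[[0,0.025,0,0.1,0,0,0],[0,0.025,0,0.2,0,0,0],[0,0.025,0,0.3,0,0,0],[0,0.025,0,0.37,0,0,0],[0,0.025,0,0.4,0,0,0],[0,0.025,0,0.41,0,0,0],[0,0.025,0,0.42,0,0,0],[0,0.025,0,0.43,0,0,0],[0,0.025,0,0.44,0,0,0],[0,0.025,0,0.44,0,0,0]])

```text
clock: 12.18
tcp_pos: [0.4835, -0.1594, 0.1242]
orientation: [-0.521, 3.097, 0.0]
contact_force: [-0.4, 2.1, 4.2]
grip_width: 0.0001
```

```bash
python3 - <<'E'
from cam import *
from bench import r
obs(r)
E
```

```text
t 12.1833 local mm [-59.1 -70.3 124.2] turn [0.    0.    0.003] F [-0.4  2.1  4.2] j [-0.17  0.39  0.46  2.08 -0.26  0.73  2.35]
```

Emit:
send_rows(deltas=[[0,0,0,0.01,0,0,0],[0,0,0,0.02,0,0,0],[0,0,0,0.03,0,0,0],[0,0,0,0.03,0,0,0]])

```text
clock: 12.52
tcp_pos: [0.4836, -0.1596, 0.1216]
orientation: [-0.52, 3.097, 0.003]
contact_force: [-9.0, 6.0, 29.1]
grip_width: -0.0001
```

```bash
python3 - <<'E'
from cam import *
from bench import r
obs(r)
E
```

```text
t 12.5167 local mm [-59.  -70.5 121.6] turn [0.    0.001 0.002] F [-9.   6.  29.1] j [-0.17  0.39  0.45  2.08 -0.26  0.72  2.35]
```

The button bottomed at 29 N. I'll lift clear and retreat.

Emit:
send_rows(deltas=[[0,0,0,-0.1,0,0,0],[0,0,0,-0.3,0,0,0],[0,0,0,-0.5,0,0,0],[0,0,0,-0.7,0,0,0],[0,0,0,-0.9,0,0,0],[0,0,-0.2,-1,0,0,0],[0,0,-0.45,-1,0,0,0],[0,0,-0.7,-1,0,0,0],[0,0,-0.9,-1,0,0,0],[0,0,-0.9,-1,0,0,0],[0,0,-0.9,-1,0,0,0],[0,0,-0.9,-1,0,0,0]])

```text
clock: 13.52
tcp_pos: [0.5268, -0.2871, 0.2687]
orientation: [0.52, -3.097, -0.001]
contact_force: [0.6, -0.3, -0.9]
grip_width: 0.0001
```

```bash
python3 - <<'E'
from cam import *
from bench import r
obs(r)
t=r.grab_frame("top")["pixels"][140:340,300:480,::-1]; s=r.grab_frame("side")["pixels"][200:400,170:470,::-1]
cv2.imwrite("pics/d6.png",np.hstack([cv2.resize(t,(320,356),interpolation=cv2.INTER_CUBIC),cv2.resize(s,(480,356))]))
for f in (.25,.3):
    K=world(S,knob(.235,f)); print(f,(proj("top",K)[0]-(300,140))*1.78,(proj("side",K)[0]-(170,200))*[1.6,1.78]+[320,0])
E
```

```text
t 13.5167 local mm [ -58.8 -205.2  268.7] turn [ 0.    -0.     0.002] F [ 0.6 -0.3 -0.9] j [-0.04  0.36  0.57  1.74 -0.22  1.1   2.5 ]
0.25 [199.68839633 180.70726414] [642.30143111  91.43292915]
0.3 [196.14776731 174.21435492] [647.40484077  90.60980034]
```

View pics/d6.png

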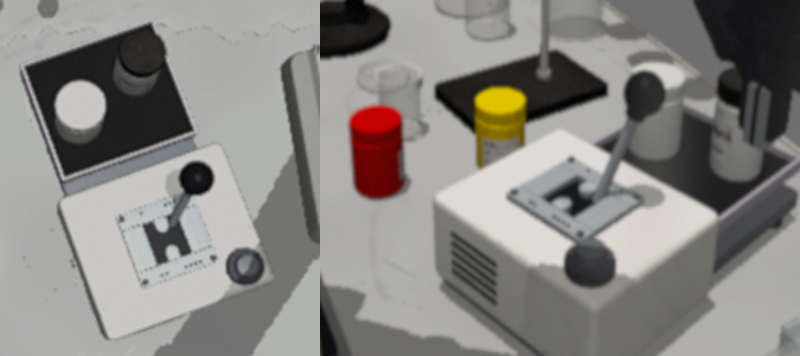

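The knob is at (197,178) and (645,96), matching f≈0.28–0.30 in third. The button is out, and the jars and beaker stand in place.

```bash
python3 -c "
from bench import r
print(r.hand_in())"
```

```text
the job is handed in; nothing more can be done
None
```

The shaker is in third gear, the start button has been pressed and is out again, and I handed the job in at about 13.5 s on the robot's clock. The hand-in gives no verdict.

- **Lever:** with the shut fingers I pushed it along the left channel to the middle, across to the right, then forward into third. It met its stop at about 14 N. In the last pictures the knob matches gear_lever at about 0.28–0.30 rad in the right channel. That comes from pixel positions, with about 2 px of calibration offset in the side view.
- **Button:** I pressed it until it bottomed, at about 29 N and roughly 6 mm of travel, then lifted straight off. It looks out in both last views, but I did not measure its height.
- **Jars and beaker:** they look upright and unmoved in the last pictures, judged by eye. The arm is clear and touching nothing, with the force reading only about 1 N of noise.

No check failed or disagreed.

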